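Stroke-test a safety contact strip for dead spots

ROBOT

A 6-joint arm with a two-finger parallel gripper is mounted at the origin on the work surface; the furniture and walls round the work are solid. World frame = base frame: x ahead of the robot, y to its left, z up, the work surface at z = 0. Lengths are in mm, angles in degrees, forces in N, time in s.
With the tool pointing down it reaches from about 300 to 850 mm from the base axis. Payload 5.4 kg.
Tool frame: the origin (TCP) lies at the very end of the fingers, on their centre line; the grasp point (between the pads) lies 19 mm behind it; z points along the fingers, y is the line along which they close (so a half turn about z gives the same grasp; the last joint's range is limited). The gripper opens to 85 mm and grips with 20 to 120 N. Pads are 22 mm wide; open, the fingers measure 114 mm over their backs; the gripper's body (76 mm by 85 mm) begins 54 mm behind the grasp point. The pads swing forward as they close: fully open they stand 13 mm farther back than shut.
Start: joints at [-83.371, 9.076, 91.501, -0, 79.423, -12.038], TCP at [184.014, -544.743, 231.299] pointing down, gripper open.
Joint ranges: [-166.64, 166.64], [-54.1, 131.32], [10.49, 154.53], [-73.88, 253.88], [9.74, 151.15], [-171.62, 171.62]. Speed limits (degrees/s): [147.25, 147.25, 180, 180, 180, 180].

INTERFACE

Orientations are given as a 3x3 rotation matrix whose columns are the frame's x, y, z axes.
In Python, from rig import * gives the robot as it stands. The module is installed in compiled form; this text tells all that it offers.
- The arm moves only by the tool apply_moves, never from a script. Its argument "commands" is a list of rows, each a list of 5 numbers: the shift along the tool's x, y, z in units of 40 mm (1.0 is 40 mm), then the turn about the tool's z in units of 10 degrees (1.0 is 10 degrees), then the finger opening in mm, from 0 to 85.4. A call has 1 to 8 rows; each row is the pose to reach, as a shift and turn from the pose commanded when the call began, along the tool's axes at that moment; what a row does not reach only later rows make up. A row lasts 1/8 s, in which the tool goes at most 62.5 mm and 10.7 degrees, less where a joint would pass 70% of its speed; a pose out of reach is approached as far as the arm can. A call with a gripper value outside its range is refused whole. The fingers move at their own pace and stop on an object; "grip_force" is the grip in N (left out, the last holds). Time passes only in rows, so rows that repeat a pose let the fingers close. It gives the time, the measured TCP pose, the force, the opening and the grip force at its end, in the units of the state.
- get_obs(): the state, without advancing time (a new reading comes with each control period).
- snapshot(name): name is "side" or "top"; returns a dict with "color" (384x512x3 uint8, red, green, blue), "fx", "fy", "cx", "cy" (pixels), "origin" and "orientation" of the camera in the world. Camera axes: x right, y up, looking along -z (the intrinsics and any distortion apply to the point x, -y, -z); pixel columns grow to the right and rows downward; lengths in mm; the calibration is good to about 2 mm. A picture is of the moment at which its call begins. There is no depth.
- finish_job(): hands the job in; it is judged then, once.
The state is a dict: "time": time; "joints": joint angles; "joint_velocities": joint speeds; "joint_efforts": joint torques, N m; "tcp_pos": TCP position; "tool_rot": TCP orientation; "wrist_force": force on the tool from outside, world axes, zero at the start; "torque": the same for the moment, N m; "gripper_width": finger opening in mm; "grip_force": force on a finger pad.
Only numpy, scipy, OpenCV 4.12 (cv2) and the standard library are available. Lean on these libraries where they do the work, as an engineer would, in place of code of your own. Each camera call takes 0.05 s, during which the arm holds its last target. There are 200 camera calls.

TASK

Test the spring-backed black safety strip on the bench for dead spots: with the fingertips press the black bar about half-way in at its yellow-capped end, and keep it pressed, never bottomed, while you slide the fingertips along it to its blue-capped end in one unbroken stroke; then lift clear so that the bar springs back up. Only press and stroke it: do not take hold of the bar between the fingers or pull it up, and leave the pot, the wooden rib and the clay star where they lie.

Things in the scene. Friction and masses are not known exactly. Their poses are not given: they have to be found in the camera images.
- channel: Straight aluminium channel of the safety strip, 300 mm long (its y axis) x 50 mm wide (its x axis) x 30 mm high, fixed to the bench; four flat screw lugs, 5 mm thick, reach 45 mm out from its centreline. Origin: centre of its underside, on the bench; z up. The black bar stands out of its top along the whole length. Either cap may be at its +y end.
- bar_top (a point): Centre of the top face of the black rubber-faced bar: 296 mm long (along the channel's y axis) and 24 mm wide, level, 50 mm above the bench when free, so 20 mm above the channel's walls. The bar goes straight down as one piece and this point goes with it. Its ends are at y = -148 and +148 mm of the channel.
- bar (a joint): How far the bar is pressed down, in m: 0 free, 0.015 bottomed. The spring resists with 0.6 N per mm (about 4.5 N half-way in, 9 N bottomed) and returns the bar to 0. It can also be pulled up, to -0.008, which must not happen. It counts as pressed above 0.002 and as bottomed above 0.0125.
- cap_yellow: Yellow end cap, 54 mm (x) x 30 mm (y, along the strip) x 33 mm high, fixed at one end of the channel: the stroke starts at the bar's end beside it. Origin: centre of its underside, on the strip's centreline, 165 mm from the strip's middle and 17 mm beyond the bar's end. Start within 45 mm of that end.
- cap_blue: Blue end cap, same size, fixed at the other end of the channel: the stroke ends at the bar's end beside it. Origin: centre of its underside, 165 mm from the strip's middle and 17 mm beyond the bar's end. Finish within 45 mm of that end.
- pot: Loose bystander: white glaze pot with a red-brown lid, 64 mm across, 92 mm high, standing 110 to 130 mm beyond the strip (channel +x side). Origin: centre of its underside.
- rib: Loose bystander: kidney-shaped wooden rib, 96 x 61 x 9 mm, lying on the robot's side of the strip. Origin: centre of its underside.
- star: Loose bystander: clay star, 49 x 48 x 8 mm, lying on the robot's side of the strip. Origin: centre of its underside.

How it is judged:
By the outcome, as a careful person would: the job done as asked, in the order asked, and still so for the second after the job is handed in, with the robot touching nothing.
It also fails if it takes over 48 s, if anything falls off the work surface, if the arm or the gripper's body presses on something with over 40 N, if the wrist force passes 120 N, or if a joint passes its speed limit or range.

## Working session

There is one attempt and no reset: what is moved stays moved. The work goes in short steps, Python scripts to look and compute and a tool call to move; the robot and the scene stay as the last step left them, time stands still between calls to the robot, and variables do not carry over. Pictures are saved under pics/ and viewed, at most 10 in all, crops included, and the job is handed in when it is done.

Besides the shell and the picture viewer there is one more tool, called after "Call:" as name([rows], argument=value, ...), one row to a line, values as JSON. apply_moves: Moves the arm, as the interface text tells. Its arguments: {"type":"object","properties":{"commands":{"type":"array"},"grip_force":{"type":"number"}},"required":["commands"]}

```bash
mkdir -p pics; python3 - <<'E'
from rig import *
import cv2
for n in ("top","side"):
    s=snapshot(n); cv2.imwrite(f"pics/{n}0.png",s["color"][:,:,::-1])
    print({k:v for k,v in s.items() if k!="color"})
o=get_obs(); print(o)
E
```

```text
{'fx': 368.4830311328346, 'fy': 368.4830311328346, 'cx': 254.83338930462693, 'cy': 198.72238315424678, 'origin': array([391.76573852, -28.83925315, 880.13008246]), 'orientation': array([[-0.01149322,  0.98116089, -0.19285026],
       [-0.99991103, -0.01258317, -0.00442784],
       [-0.00677109,  0.19278221,  0.98121821]])}
{'fx': 496.85964923046646, 'fy': 496.85964923046646, 'cx': 251.55802563523628, 'cy': 194.4419472823868, 'origin': array([ 635.00171543, -941.15378667,  398.44230119]), 'orientation': array([[ 0.99439932, -0.05831976,  0.0881408 ],
       [ 0.10264255,  0.3341415 , -0.93691726],
       [ 0.02518929,  0.94071689,  0.33825617]])}
{'time': 0.1, 'joints': array([-8.33705781e+01,  9.10948857e+00,  9.15655151e+01, -5.40336735e-04,
        7.94245570e+01, -1.20381511e+01]), 'joint_velocities': array([ 0.0068454 , -0.08345655, -0.15009452,  0.01345883, -0.00423193,
        0.02736398]), 'joint_efforts': array([ 9.95547998e-05, -3.96994650e+01, -3.32336140e+01, -9.31178420e-05,
        4.26089420e-03, -2.20954114e-06]), 'tcp_pos': array([ 183.95327461, -544.197702  ,  230.40609802]), 'tool_rot': array([[ 9.47391060e-01,  3.20078326e-01, -2.09816643e-04],
       [ 3.20078200e-01, -9.47389556e-01,  1.72497203e-03],
       [ 3.53348062e-04, -1.70138081e-03, -9.99998490e-01]]), 'wrist_force': array([ 0.06138708, -0.67878565, -0.47763406]), 'torque': array([0.01003002, 0.04080848, 0.02344745]), 'grip_force': 0.0, 'gripper_width': 85.16042780245961}
```

View pics/top0.png

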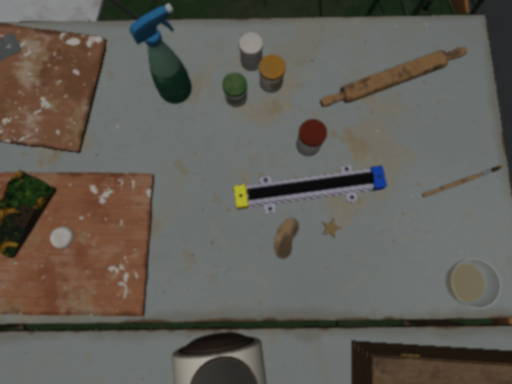

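View pics/side0.png

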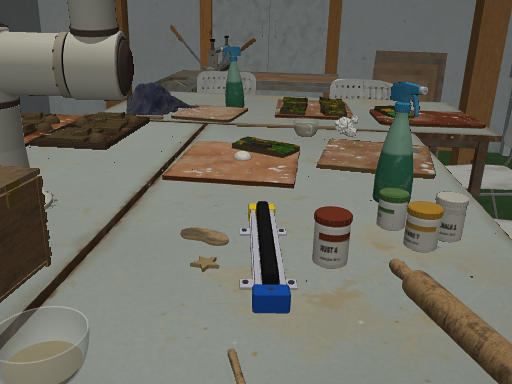

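Top view: yellow cap at about (241,195), blue cap at (378,178), with the black bar between them. The side view shows blue near (271,298) and yellow near (262,207). Next I fit the strip pose to the cap blobs in both views.

```bash
cat > h.py <<'E'
import numpy as np, cv2
from rig import *
from scipy.optimize import least_squares
def proj(s,P):
    q=(np.atleast_2d(P)-s["origin"])@s["orientation"]
    return np.c_[s["cx"]+s["fx"]*q[:,0]/-q[:,2], s["cy"]-s["fy"]*q[:,1]/-q[:,2]]
def blob(img,lo,hi):
    m=cv2.inRange(cv2.cvtColor(img,cv2.COLOR_RGB2HSV),lo,hi)
    return m
E
python3 - <<'E'
from h import *
S={n:snapshot(n) for n in("top","side")}
roi={("top","y"):(225,175,258,218),("top","b"):(360,158,395,198),("side","b"):(245,275,300,320)}
hsv={"y":((20,120,90),(35,255,255)),"b":((105,120,50),(130,255,255))}
obs={}
for (n,c),(x0,y0,x1,y1) in roi.items():
    m=blob(S[n]["color"],*hsv[c])[y0:y1,x0:x1]
    M=cv2.moments(m,True); obs[n,c]=np.array([M["m10"]/M["m00"]+x0,M["m01"]/M["m00"]+y0]); print(n,c,obs[n,c],M["m00"],cv2.boundingRect(m))
box=np.array([[a,b,c] for a in(-27,27) for b in(-15,15) for c in(0,33)],float)
def pose(p,L):
    c,s=np.cos(p[2]),np.sin(p[2]); L=np.atleast_2d(L)
    return np.c_[p[0]+c*L[:,0]-s*L[:,1],p[1]+s*L[:,0]+c*L[:,1],L[:,2]]
def cen(s,P):
    h=cv2.convexHull(proj(s,P).astype(np.float32)); M=cv2.moments(h); return np.array([M["m10"],M["m01"]])/M["m00"]
def hull(p,n,c): # local +y toward blue or yellow
    return cen(S[n],pose(p,box+[0,165*(-1 if c=="b" else 1),0]))
def f(p,keys): return np.concatenate([hull(p,*k)-obs[k] for k in keys])
for keys in ([k for k in obs if k[0]=="top"],list(obs)):
    r=least_squares(f,[430,-80,0.1],args=(keys,),x_scale=[10,10,.1]); print(r.x,np.degrees(r.x[2]),r.fun.round(2))
p=r.x; np.save("p.npy",p)
for n in S:
    im=S[n]["color"][:,:,::-1].copy(); k=3
    o=(110,80) if n=="side" else None
    x0,y0=(215,110) if n=="top" else (165,180)
    im=cv2.resize(im[y0:y0+150,x0:x0+200],None,fx=4,fy=4,interpolation=cv2.INTER_CUBIC)
    for L,col in(([[-12,-148,50],[12,-148,50],[12,148,50],[-12,148,50]],(0,255,0)),([[-25,-150,30],[25,-150,30],[25,150,30],[-25,150,30]],(0,0,255))):
        q=(proj(S[n],pose(p,np.array(L,float)))-[x0,y0]+.5)*4
        cv2.polylines(im,[q.astype(int)],True,col,1)
    cv2.imwrite(f"pics/{n}1.png",im)
print("yellow end",pose(p,[[0,148,50.]]),"blue end",pose(p,[[0,-148,50.]]))
E
```

```text
top y [240.54480287 195.98566308] 279.0 (9, 9, 14, 25)
top b [378.07490637 177.12734082] 267.0 (11, 8, 15, 23)
side b [270.73753528 298.35559737] 1063.0 (7, 9, 39, 29)
[ 5.89258460e+02 -1.44858072e+02  1.27398197e-01] 7.299378981682024 [-4.16  0.05 -5.69  0.16]
[ 6.02453805e+02 -8.93983767e+01 -1.50084069e-02] -0.8599183752034291 [-27.71 -14.53 -27.91   4.59  -2.69 -21.91]
yellow end [[604.67496598  58.58495494  50.        ]] blue end [[ 600.2326443  -237.38170835   50.        ]]
```

View pics/top1.png

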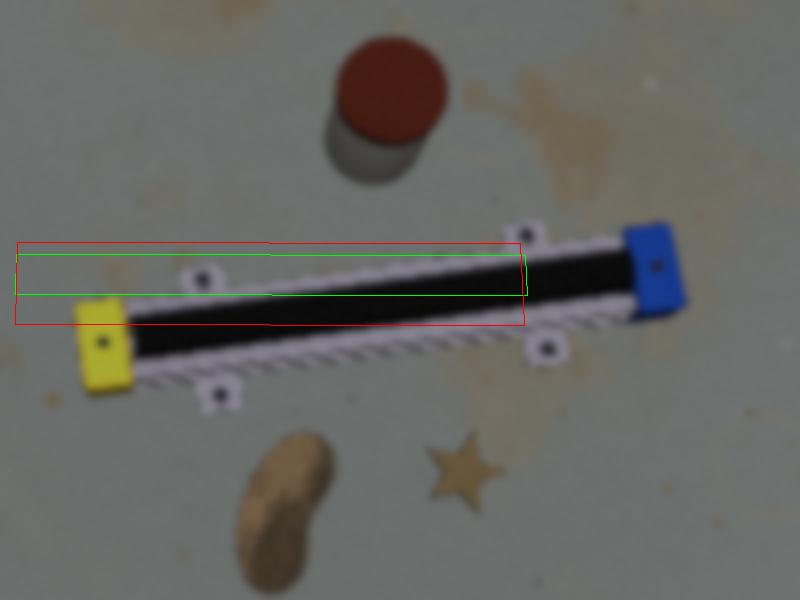

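View pics/side1.png

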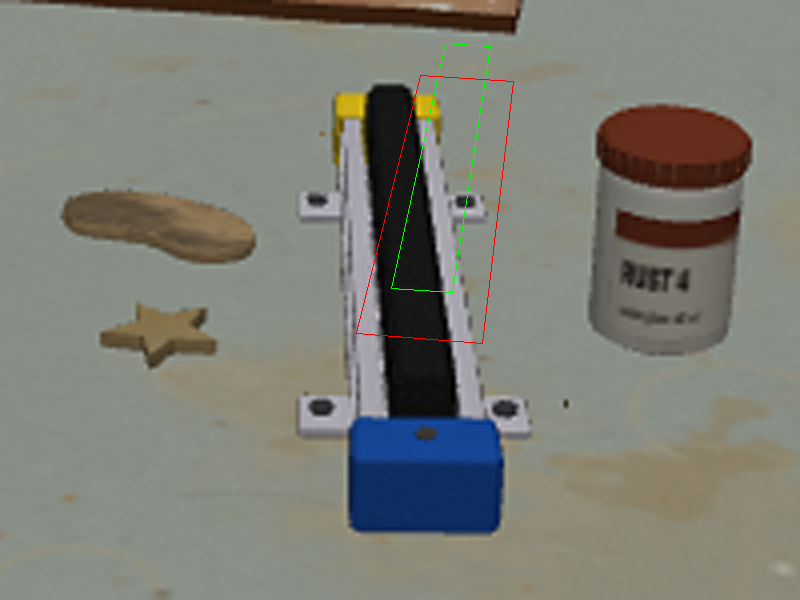

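The fit is off because float32 hull noise spoiled the numerical derivatives. I'll refit with a larger difference step, adding the lug screw holes as a check.

```bash
cat >> h.py <<'E'
box=np.array([[a,b,c] for a in(-27,27) for b in(-15,15) for c in(0,33)],float)
def pose(p,L):
    c,s=np.cos(p[2]),np.sin(p[2]); L=np.atleast_2d(np.array(L,float))
    return np.c_[p[0]+c*L[:,0]-s*L[:,1],p[1]+s*L[:,0]+c*L[:,1],L[:,2]]
def cen(s,P):
    h=cv2.convexHull(proj(s,P).astype(np.float32)); M=cv2.moments(h); return np.array([M["m10"],M["m01"]])/M["m00"]
E
python3 - <<'E'
from h import *
S={n:snapshot(n) for n in("top","side")}
obs={("top","y"):[240.545,195.986],("top","b"):[378.075,177.127],("side","b"):[270.738,298.356]}
def f(p,keys):
    p=[p[0]*100,p[1]*100,p[2]]
    return np.concatenate([cen(S[n],pose(p,box+[0,165*(-1 if c=="b" else 1),0]))-obs[n,c] for n,c in keys])
for keys in ([k for k in obs if k[0]=="top"],list(obs)):
    r=least_squares(f,[4.3,-.8,.1],args=(keys,),diff_step=1e-2); p=r.x*[100,100,1]; print(p,np.degrees(p[2]),r.fun.round(2))
np.save("p.npy",p)
ims=[]
for n in S:
    x0,y0=(215,110) if n=="top" else (165,180)
    im=cv2.resize(S[n]["color"][y0:y0+150,x0:x0+200,::-1],None,fx=4,fy=4,interpolation=cv2.INTER_CUBIC)
    for L,col in(([[-12,-148,50],[12,-148,50],[12,148,50],[-12,148,50]],(0,255,0)),([[-25,-150,30],[25,-150,30],[25,150,30],[-25,150,30]],(0,0,255))):
        q=(proj(S[n],pose(p,L))-[x0,y0]+.5)*4
        cv2.polylines(im,[q.astype(int)],True,col,1)
    ims.append(im[200:430] if n=="top" else im[60:430])
cv2.imwrite("pics/fit2.png",np.vstack(ims))
print("yellow end",pose(p,[0,148,50]),"blue end",pose(p,[0,-148,50]))
R=get_obs()["tool_rot"];t=get_obs()["tcp_pos"]
ang=np.degrees(np.arctan2(R[1,0],R[0,0]));print("tool x yaw",ang)
E
```

```text
[ 5.89291149e+02 -1.56638740e+02  1.26163800e-01] 7.228653274609327 [ 0.76 -0.11 -0.78  0.17]
[ 5.88370315e+02 -1.55844271e+02  1.21405979e-01] 6.95605021792849 [ 0.38 -0.05 -1.02  0.86  0.37  0.76]
yellow end [[570.4463372   -8.93364851  50.        ]] blue end [[ 606.29429242 -302.75489366   50.        ]]
tool x yaw 18.661828602940986
```

View pics/fit2.png

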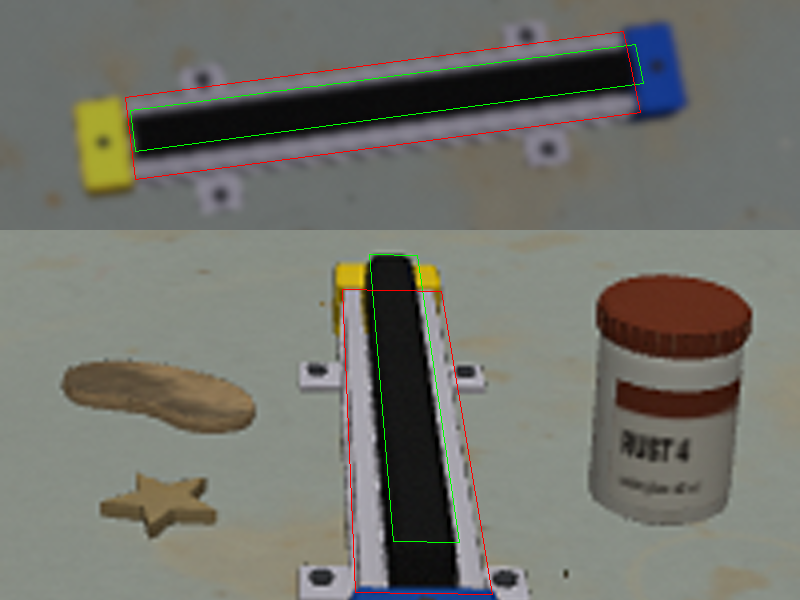

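The fit now lands on the bar in both views: yellow end at about (570,-9), blue end at about (606,-303), yaw 7°. I'll use closed fingers. Now the shifts from the start pose.

```bash
python3 - <<'E'
from h import *
p=np.load("p.npy"); a=np.radians(18.662)
R=np.array([[np.cos(a),np.sin(a),0],[np.sin(a),-np.cos(a),0],[0,0,-1]])
for z in(150,90):
    t=pose(p,[0,126,z])[0]; print(t,(R.T@(t-[184.014,-544.743,231.299]))/40)
E
```

```text
[573.11071225 -30.77171402 150.        ] [13.3275503  -9.06107676  2.032475  ]
[573.11071225 -30.77171402  90.        ] [13.3275503  -9.06107676  3.532475  ]
```

Call:
apply_moves([
  [1.1,-0.75,0,0.3,0],
  [2.2,-1.5,0,0.6,0],
  [3.3,-2.25,0.2,0.9,0],
  [4.4,-3,0.4,1.17,0],
  [5.5,-3.75,0.6,1.17,0],
  [6.6,-4.5,0.8,1.17,0],
  [7.7,-5.25,1,1.17,0],
  [8.8,-6,1.2,1.17,0],
], grip_force=20)

```text
time: 1.3
tcp_pos: [441.6, -203.2, 183.2]
tool_rot: [[0.993, 0.121, 0.001], [0.121, -0.993, -0.0], [0.001, 0.001, -1.0]]
wrist_force: [0.9, 0.4, 0.0]
gripper_width: -0.0
grip_force: 0.0
```

```bash
python3 - <<'E'
from h import *
p=np.load("p.npy"); o=get_obs(); R=o["tool_rot"]; t=pose(p,[0,126,90])[0]
print(o["time"],o["tcp_pos"],R.round(3),np.degrees(np.arctan2(R[1,0],R[0,0])),R.T@(t-o["tcp_pos"])/40,o["wrist_force"],o["gripper_width"])
E
```

```text
1.3 [ 441.59819719 -203.24864958  183.24962848] [[ 0.993  0.121  0.001]
 [ 0.121 -0.993 -0.   ]
 [ 0.001  0.001 -1.   ]] 6.959544554737005 [ 3.78488712 -3.88301849  2.33106778] [0.93620002 0.36595991 0.04700289] -0.015252036806171093
```

Call:
apply_moves([
  [0.9,-0.9,0.3,0,0],
  [1.8,-1.8,0.7,0,0],
  [2.7,-2.7,1.2,0,0],
  [3.4,-3.5,1.7,0,0],
  [3.81,-3.92,2.1,0,0],
  [3.81,-3.92,2.33,0,0],
  [3.81,-3.92,2.33,0,0],
  [3.81,-3.92,2.33,0,0],
])

```text
time: 2.3
tcp_pos: [573.0, -31.6, 90.9]
tool_rot: [[0.993, 0.12, 0.001], [0.12, -0.993, -0.0], [0.001, 0.001, -1.0]]
wrist_force: [0.7, -0.4, 0.1]
gripper_width: -0.2
grip_force: 0.0
```

```bash
cat > st.py <<'E'
from h import *
p=np.load("p.npy"); o=get_obs(); R=o["tool_rot"]; c,s=np.cos(p[2]),np.sin(p[2])
d=o["tcp_pos"]-[p[0],p[1],0]
print("t",o["time"],"local",[round(v,1) for v in(c*d[0]+s*d[1],-s*d[0]+c*d[1],d[2])],"yaw",np.degrees(np.arctan2(R[1,0],R[0,0])),"tilt",R[:,2].round(4),"F",o["wrist_force"].round(2))
E
python3 - <<'E'
from st import *
ims=[]
for n,(x0,y0) in(("top",(215,130)),("side",(190,120))):
    s=snapshot(n); ims.append(cv2.resize(s["color"][y0:y0+100,x0:x0+200,::-1],None,fx=3.9,fy=3,interpolation=cv2.INTER_CUBIC))
    print(n,proj(s,o["tcp_pos"]))
cv2.imwrite("pics/h3.png",np.vstack(ims)[:600])
E
```

```text
t 2.3 local [np.float64(-0.2), np.float64(125.2), np.float64(90.9)] yaw 6.897833325580699 tilt [ 1.e-03 -4.e-04 -1.e+00] F [ 0.73 -0.4   0.08]
top [[257.56625408 187.01174002]]
side [[263.95010474 185.04506714]]
```

View pics/h3.png

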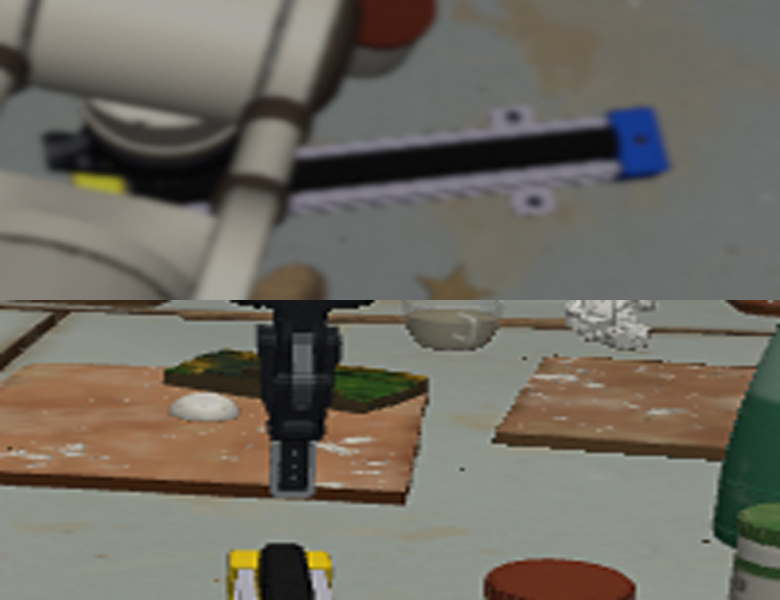

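The closed fingertips hover over the yellow end of the bar: the tip is at about (264,186) in the side view, as predicted. I'll descend and find contact by force.

Call:
apply_moves([
  [0,0,0.3,0,0],
  [0,0,0.6,0,0],
  [0,0,0.8,0,0],
  [0,0,0.9,0,0],
  [0,0,0.95,0,0],
  [0,0,1.0,0,0],
  [0,0,1.05,0,0],
  [0,0,1.05,0,0],
])

```text
time: 3.4
tcp_pos: [573.2, -30.6, 48.3]
tool_rot: [[0.993, 0.121, 0.001], [0.121, -0.993, -0.0], [0.001, 0.0, -1.0]]
wrist_force: [0.2, 0.8, 0.7]
gripper_width: 0.1
grip_force: 0.5
```

```bash
python3 st.py
```

```text
t 3.4 local [np.float64(0.1), np.float64(126.1), np.float64(48.3)] yaw 6.967143697230805 tilt [ 6.e-04 -1.e-04 -1.e+00] F [0.21 0.77 0.66]
```

Call:
apply_moves([
  [0,0,0.05,0,0],
  [0,0,0.1,0,0],
  [0,0,0.14,0,0],
  [0,0,0.14,0,0],
])

```text
time: 3.9
tcp_pos: [573.3, -30.7, 42.7]
tool_rot: [[0.993, 0.121, 0.001], [0.121, -0.993, -0.0], [0.001, 0.0, -1.0]]
wrist_force: [0.5, -0.4, 4.4]
gripper_width: -0.2
grip_force: 2.2
```

```bash
python3 st.py
```

```text
t 3.9 local [np.float64(0.2), np.float64(126.1), np.float64(42.7)] yaw 6.964600170188947 tilt [ 6.e-04 -1.e-04 -1.e+00] F [ 0.49 -0.41  4.44]
```

Pressed half-way in (7.3 mm, 4.4 N). Starting the stroke along tool +y.

Call:
apply_moves([
  [0,0.1,0,0,0],
  [0,0.2,0,0,0],
  [0,0.3,0,0,0],
  [0,0.42,0,0,0],
  [0,0.55,0,0,0],
  [0,0.7,0,0,0],
  [0,0.85,0,0,0],
  [0,1.0,0,0,0],
])

```text
time: 4.9
tcp_pos: [577.8, -70.7, 42.5]
tool_rot: [[0.993, 0.121, -0.0], [0.121, -0.993, 0.0], [-0.0, -0.0, -1.0]]
wrist_force: [-0.8, 3.0, 4.5]
gripper_width: -0.2
grip_force: 2.3
```

```bash
python3 st.py
```

```text
t 4.9 local [np.float64(-0.2), np.float64(85.8), np.float64(42.5)] yaw 6.9606459203347475 tilt [-0.  0. -1.] F [-0.79  3.01  4.52]
```

Call:
apply_moves([
  [0,0.15,0,0,0],
  [0,0.3,0,0,0],
  [0,0.45,0,0,0],
  [0,0.6,0,0,0],
  [0,0.75,0,0,0],
  [0,0.9,0,0,0],
  [0,1.05,0,0,0],
  [0,1.2,0,0,0],
])

```text
time: 5.9
tcp_pos: [583.6, -118.3, 42.5]
tool_rot: [[0.993, 0.121, -0.0], [0.121, -0.993, 0.0], [-0.0, -0.0, -1.0]]
wrist_force: [-0.1, 3.0, 4.9]
gripper_width: 0.0
grip_force: 2.3
```

Call:
apply_moves([
  [0,0.15,0,0,0],
  [0,0.3,0,0,0],
  [0,0.45,0,0,0],
  [0,0.6,0,0,0],
  [0,0.75,0,0,0],
  [0,0.9,0,0,0],
  [0,1.05,0,0,0],
  [0,1.2,0,0,0],
])

```text
time: 6.9
tcp_pos: [589.5, -166.0, 42.5]
tool_rot: [[0.993, 0.121, -0.0], [0.121, -0.993, -0.0], [-0.0, 0.0, -1.0]]
wrist_force: [-1.4, 3.0, 4.3]
gripper_width: -0.2
grip_force: 2.3
```

```bash
python3 st.py
```

```text
t 6.9 local [np.float64(-0.1), np.float64(-10.2), np.float64(42.5)] yaw 6.9697498672847775 tilt [-0. -0. -1.] F [-1.37  2.98  4.29]
```

Call:
apply_moves([
  [0,0.15,0,0,0],
  [0,0.3,0,0,0],
  [0,0.45,0,0,0],
  [0,0.6,0,0,0],
  [0,0.75,0,0,0],
  [0,0.9,0,0,0],
  [0,1.05,0,0,0],
  [0,1.2,0,0,0],
])

```text
time: 7.9
tcp_pos: [595.3, -213.6, 42.5]
tool_rot: [[0.993, 0.121, -0.0], [0.121, -0.993, 0.0], [-0.0, -0.0, -1.0]]
wrist_force: [-0.1, 2.7, 4.3]
gripper_width: -0.2
grip_force: 2.3
```

Call:
apply_moves([
  [0,0.15,0,0,0],
  [0,0.3,0,0,0],
  [0,0.45,0,0,0],
  [0,0.6,0,0,0],
  [0,0.75,0,0,0],
  [0,0.9,0,0,0],
  [0,1.05,0,0,0],
  [0,1.2,0,0,0],
])

```text
time: 8.9
tcp_pos: [601.1, -261.2, 42.5]
tool_rot: [[0.993, 0.121, -0.0], [0.121, -0.993, 0.0], [-0.0, -0.0, -1.0]]
wrist_force: [-1.0, 2.7, 4.4]
gripper_width: -0.2
grip_force: 2.3
```

Call:
apply_moves([
  [0,0.15,0,0,0],
  [0,0.3,0,0,0],
  [0,0.4,0,0,0],
  [0,0.48,0,0,0],
  [0,0.5,0,0,0],
  [0,0.5,0,0,0],
])

```text
time: 9.65
tcp_pos: [603.5, -280.9, 42.5]
tool_rot: [[0.993, 0.121, 0.0], [0.121, -0.993, -0.0], [-0.0, 0.0, -1.0]]
wrist_force: [-0.7, 2.9, 3.9]
gripper_width: 0.0
grip_force: 2.2
```

```bash
python3 st.py
```

```text
t 9.65 local [np.float64(-0.1), np.float64(-125.9), np.float64(42.5)] yaw 6.971028785838222 tilt [ 0.e+00 -4.e-04 -1.e+00] F [-0.71  2.89  3.91]
```

The stroke ended 22 mm from the blue end, pressed all the way. Lifting straight up.

Call:
apply_moves([
  [0,0,-0.1,0,0],
  [0,0,-0.25,0,0],
  [0,0,-0.5,0,0],
  [0,0,-1.2,0,0],
  [0,0,-2.2,0,0],
  [0,0,-3,0,0],
  [0,0,-3,0,0],
  [0,0,-3,0,0],
])

```text
time: 10.65
tcp_pos: [602.9, -280.5, 161.6]
tool_rot: [[0.993, 0.121, -0.001], [0.121, -0.993, 0.001], [-0.001, -0.001, -1.0]]
wrist_force: [-0.3, -0.2, -0.2]
gripper_width: -0.1
grip_force: 0.0
```

```bash
python3 - <<'E'
from st import *
s=snapshot("side"); cv2.imwrite("pics/end.png",cv2.resize(s["color"][150:330,150:390,::-1],None,fx=3,fy=3))
E
```

```text
t 10.65 local [np.float64(-0.6), np.float64(-125.5), np.float64(161.6)] yaw 6.96552616958647 tilt [-1.3e-03  7.0e-04 -1.0e+00] F [-0.31 -0.25 -0.19]
```

View pics/end.png

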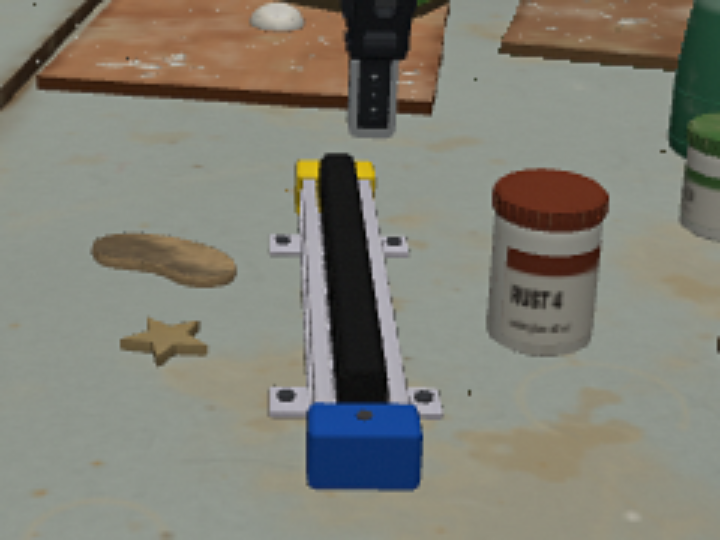

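The bar is back up (crop (338,155) to (362,400)), the fingers are clear at (372,135), and the rib, star and pot lie where they were.

```bash
python3 -c "from rig import *; print(finish_job())"
```

```text
the job is handed in; nothing more can be done
None
```

The job is handed in: with closed fingertips the bar was pressed about 7.5 mm, stroked from about 22 mm inside its yellow end to about 22 mm inside its blue end with the pressing force steady at about 4–5 N, then released; it sprang back up, and the pot, rib and star were not touched.

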